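# Open the incubator to its lid stop and load a dish

### The job

Open the incubator's lid all the way until it rests against the sprung red stop behind it, pressing only gently there (never more than 25 N on the stop), and leave it leaning on the stop. Then take the blue dish by its knob, carry it level and set it down, without dropping it, fully home in the round recess in the chamber. Let go of everything, leave the lid open against its stop and leave the other things where they stand.

Things in the scene. Friction and masses are not known exactly. Their poses are not given: they have to be found in the camera images.
- incubator: white bench-top incubator, fixed to the bench. Origin: on the bench under the centre of its chamber. Its x axis points from the front (handle side) to the hinge side, z up. Chamber part 140 (x) x 180 (y) x 80 (z) outside, walls 10 thick, open on top; a closed control console 125 wide and 95 high is joined on its +y side. Inside, an aluminium plate, top 30 above the bench, has one round recess
- recess (a point): centre of the floor of the round recess (59 across, 6 deep, chamfered rim; floor 24 above the bench) in the chamber plate, 15 mm in front of the chamber's centre. The dish (54 across) belongs in it
- lid (a joint): hinge angle of the pale blue-grey lid, rad: 0 shut, grows as it opens (the front edge rises and swings back, away from the robot). May start slightly ajar. The hinge is stiff (about 0.5 N m of friction, lid about 0.3 kg), so the lid stays where left. The angle at which it meets the stop differs each time: 1.5 to 2 rad
- lid_handle (a point): centre of the black round handle bar, 12 mm thick, 110 long along the incubator's y axis (95 free between its two steel arms), standing 45 mm out beyond the lid's front edge in the lid's plane. 185 mm from the hinge axis, 5 mm to the upper side of the lid's underside; when shut, 85 above the bench. It can be pinched from above and turns between the pads as the lid swings
- lid_hinge (a point): point on the hinge axis (which runs along the incubator's y axis), at mid-width of the lid: 70 mm behind the chamber's centre, 80 above the bench. Lid plate 140 x 180 x 10
- stop_post: aluminium post 22 x 30 x 170 tall on a dark foot plate 50 x 90 x 8, fixed on the bench 155 mm behind the chamber's centre; origin under its centre. It carries the lid stop: a red pad 16 mm across facing the lid, on a spring of about 6 N per mm (8 mm travel)
- stop_axis (a point): where the brass screw that carries the red pad passes the post's middle, 155 above the bench (75 above the hinge). The screw is set differently each time, so this does not tell where the pad is. 25 N on the pad is about 10 N at the handle bar on top of the hinge friction; when let go, hinge friction keeps the lid on the pad with up to about 6 N
- blue_dish: loose lidded dish with a blue cover, 54 across (cover rim 57) and 16 high, with a white upright knob 16 across and 24 tall in the middle of the cover (knob spans 16 to 40 above the underside); about 70 g. Origin: centre of its underside
- yellow_dish: the same dish with a yellow cover; to be left alone. Origin: centre of its underside
- media_bottle: amber bottle with a red cap, 60 across, 140 high; leave alone. Origin under its centre
- tip_box: blue box with a clear top, 85 x 120 x 75; leave alone. Origin under its centre
- heat_block: aluminium block with dark holes, 75 x 95 x 45; leave alone. Origin under its centre
- bench_timer: flat white timer, 70 x 70 x 22; leave alone. Origin under its centre
- tube_rack: white rack 60 x 150 x 50 with four capped tubes, 92 high in all; leave alone. Origin under its centre
Mind the look-alikes: they are no part of the job. What is shaped like the stop_post but turquoise is not meant. Several things look just like the blue_dish: the one meant starts farthest from the robot's base.

How it is judged:
By the outcome, as a careful person would: the job done as asked, in the order asked, and still so for the second after the job is handed in, with the robot touching nothing.
It also fails if it takes over 72 s, if anything falls off the work surface, if the arm or the gripper's body presses on something with over 40 N, if the wrist force passes 120 N, or if a joint passes its speed limit or range.

### The arm

A 6-joint arm with a two-finger parallel gripper is mounted at the origin on the work surface. World frame = base frame: x ahead of the robot, y to its left, z up, the work surface at z = 0. Lengths are in m, angles in rad, forces in N, time in s.
With the tool pointing down it reaches from about 0.225 to 0.875 m from the base axis. Payload 3.4 kg.
Tool frame: the origin (TCP) lies on the centre line of the jaws, within the pads' length; the fingertips stand 11 mm ahead of it and the grasp point (between the pads) lies 8 mm behind it; z points along the fingers, y is the line along which they close (so a half turn about z gives the same grasp; the last joint's range is limited). The gripper opens to 85 mm and grips with 20 to 120 N. Pads are 22 mm wide; open, the fingers measure 114 mm over their backs; the gripper's body (76 mm by 85 mm) begins 54 mm behind the grasp point. The pads swing forward as they close: fully open they stand 13 mm farther back than shut.
Start: joints at [-1.301, 0.276, 1.505, -0, 1.361, -0.121], TCP at [0.219, -0.532, 0.242] pointing down, gripper open.
Joint ranges: [-2.89, 2.89], [-0.75, 2.08], [0.22, 2.7], [-1.18, 4.32], [0.11, 2.71], [-2.7, 2.7]. Speed limits (rad/s): [2.57, 2.57, 3.14, 3.14, 3.14, 3.14].

### API

Orientations are given as a unit quaternion [w, x, y, z].
In Python, from rig import manip, eyes, job gives the robot as it stands.
- The arm moves only by the tool drive_tool, never from a script. Its argument "rows" is a list of rows, each a list of 3 entries, a list of its own where there are three numbers: the turn, a rotation vector about the world's x, y, z in rad, then the shift along the world's x, y, z in cm, then the finger opening in cm, from 0 to 8.54. A call has 1 to 8 rows; each row shifts and turns the commanded pose from where the row before left it; what a row does not reach is not made up. A row lasts 1/8 s, in which the tool goes at most 62.5 mm and 10.7 degrees, less where a joint would pass 70% of its speed; a pose out of reach is approached as far as the arm can. A call is refused whole if a number of a shift passes 6.25 or a number of a turn 0.188, either way. A call with a gripper value outside its range is refused whole. The fingers move at their own pace and stop on an object; "force" is the grip in N (left out, the last holds). Time passes only in rows, so rows that do not move let the fingers close. It gives the time, the measured TCP pose, the force, the opening and the grip force at its end, in the units of the state.
- manip.get_state(): the state, without advancing time (a new reading comes with each control period).
- eyes.get_image(name): name is "scene" or "top" or "wrist"; returns the picture (384x512x3 uint8, red, green, blue); there is no depth.
- eyes.get_calibration(name): a dict with "camera_matrix" (3x3 intrinsics, pixels), "k1" (the pictures are not rectified: a ray, as slopes to the right and down, at radius r is drawn at 1 + k1 r^2 times it, then the intrinsics apply), "view" (4x4, takes a point from world to camera coordinates). Camera axes: x right, y up, looking along -z (the intrinsics and any distortion apply to the point x, -y, -z); pixel columns grow to the right and rows downward; lengths in m; the calibration is good to about 2 mm. A picture is of the moment at which its call begins: read the wrist's pose just before it. get_calibration takes no time and is no camera call; for the wrist camera it gives the pose at the moment of the call.
- job.sign_off(): hands the job in; it is judged then, once.
The state is a dict: "clock": time; "qpos": joint angles; "qd": joint speeds; "effort": joint torques, N m; "position": TCP position; "ee_rot": TCP orientation; "contact_force": force on the tool from outside, world axes, zero at the start; "moment": the same for the moment, N m; "width": finger opening in m; "gripper_force": force on a finger pad.
Only numpy, scipy, OpenCV 4.12 (cv2) and the standard library are available. Lean on these libraries where they do the work, as an engineer would, in place of code of your own. Each camera call takes 0.05 s, during which the arm holds its last target. There are 200 camera calls.

## Working session

There is one attempt and no reset: what is moved stays moved. The work goes in short steps, Python scripts to look and compute and a tool call to move; the robot and the scene stay as the last step left them, time stands still between calls to the robot, and variables do not carry over. Pictures are saved under pics/ and viewed, at most 10 in all, crops included, and the job is handed in when it is done.

Besides the shell and the picture viewer there is one more tool, called after "Call:" as name(argument=value, ...) on one line, values as JSON. drive_tool: Moves the arm, as the interface text tells. Its arguments: {"type":"object","properties":{"rows":{"type":"array"},"force":{"type":"number"}},"required":["rows"]}

```bash
mkdir -p pics
cat > h.py <<'E'
import numpy as np, cv2
from rig import manip, eyes, job
def snap(name, f):
    c=eyes.get_calibration(name); im=eyes.get_image(name)
    cv2.imwrite(f'pics/{f}.png', cv2.cvtColor(im,cv2.COLOR_RGB2BGR)); np.savez(f'pics/{f}.npz',K=c['camera_matrix'],k1=c['k1'],V=c['view']); return im
def cal(f):
    d=np.load(f'pics/{f}.npz'); return d['K'],float(d['k1']),d['V']
def at_z(f,uv,z):
    K,k1,V=cal(f); p=cv2.undistortPoints(np.array([[uv]],float),K,np.array([k1,0,0,0.]))[0,0]
    R,t=V[:3,:3],V[:3,3]; o=-R.T@t; d=R.T@np.array([p[0],-p[1],-1]); return o+d*(z-o[2])/d[2]
def proj(f,P):
    K,k1,V=cal(f); c=V[:3,:3]@np.array(P,float)+V[:3,3]; x=np.array([c[0],-c[1]])/-c[2]; x=x*(1+k1*x@x)
    return (K[:2,:2]@x+K[:2,2]).round(1)
E
python3 - <<'E'
from h import *
a=snap('top','top0');b=snap('scene','scene0')
for f in('top0','scene0'):
    i=cv2.imread(f'pics/{f}.png');cv2.imwrite(f'pics/{f}b.png',cv2.resize(i,(800,600),interpolation=cv2.INTER_CUBIC))
s=manip.get_state();print(s)
E
```

```text
{'clock': 0.1, 'qpos': array([-1.30100649e+00,  2.76539904e-01,  1.50600260e+00,  1.79234159e-06,
        1.36070987e+00, -1.20985953e-01]), 'qd': array([-7.46214184e-05, -9.79097860e-04, -3.28481496e-03, -1.43199385e-03,
       -2.16619114e-03,  4.15172331e-04]), 'effort': array([ 5.21462043e-04, -4.17702699e+01, -2.46406031e+01, -1.33490280e-04,
        5.83655928e-03,  1.65815828e-05]), 'position': array([ 0.21890233, -0.531212  ,  0.24152312]), 'ee_rot': array([-8.27631479e-04,  9.80972133e-01,  1.94146814e-01, -6.08125237e-05]), 'contact_force': array([0.03576793, 0.50640899, 0.33223708]), 'moment': array([-0.01314638, -0.00438032, -0.00060601]), 'gripper_force': 0.0, 'width': 0.08516952970589943}
```

View pics/top0b.png

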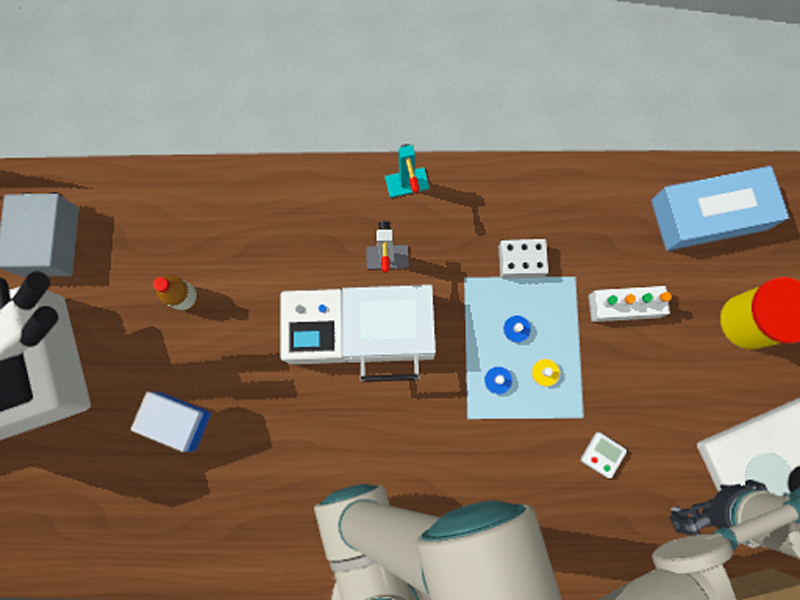

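View pics/scene0b.png

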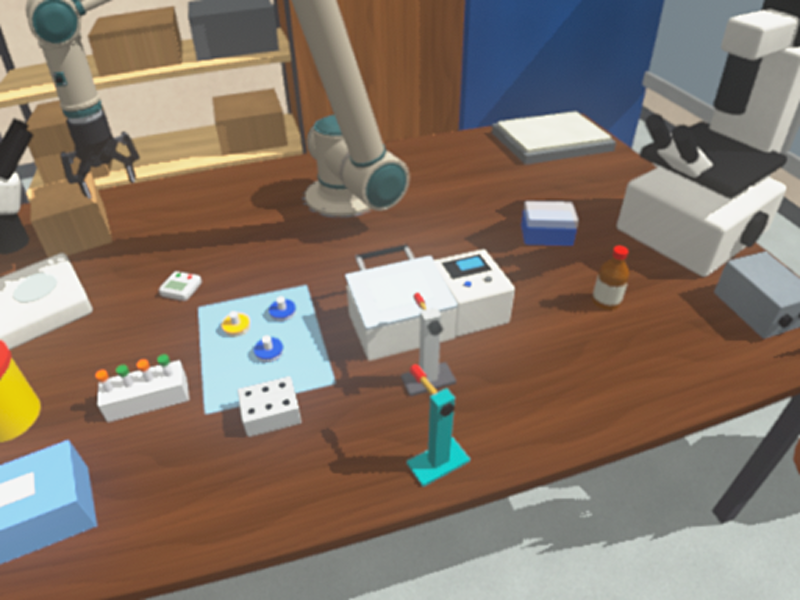

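The top view (800x600) shows the handle bar from (361,379) to (417,377), the lid from (342,288) to (435,358), the aluminium post with its red pad at (385,265), and a turquoise look-alike at (408,170). There are two blue dishes, with knobs at about (518,327) and (500,380), and a yellow one at (547,373). The upper blue dish looks farther from the base; I'll check that with numbers.

Run:
```python
from h import *
T=lambda u,v,z:at_z('top0',(u/1.5625,v/1.5625),z).round(4)
for n,u,v,z in [('hL',361,379,.085),('hR',417,377,.085),('lid back L',343,288,.09),('lid back R',433,285,.09),('lid fr R',435,358,.09),('console bl',281,292,.095),('console fl',282,361,.095),('blueA',518,327,.04),('blueB',500,380,.04),('yel',547,373,.04),('posttop',384,234,.17),('padtip',385,268,.155),('heat',524,243,.045)]:
    p=T(u,v,z);print(n,p,np.hypot(*p[:2]).round(3))
S=lambda u,v,z:at_z('scene0',(u/1.5625,v/1.5625),z).round(4)
for n,u,v,z in [('hR(ry)',358,256,.085),('hL',411,250,.085),('blueA',267,343,.04),('blueB',281,302,.04)]: print(n,S(u,v,z))
i=cv2.imread('pics/top0.png')[170:265,170:380];cv2.imwrite('pics/crop.png',cv2.resize(i,None,fx=3.8,fy=3.8,interpolation=cv2.INTER_CUBIC))
```

```text
hL [0.4368 0.0436 0.085 ] 0.439
hR [ 0.4401 -0.0664  0.085 ] 0.445
lid back L [0.6187 0.0809 0.09  ] 0.624
lid back R [ 0.6237 -0.1001  0.09  ] 0.632
lid fr R [ 0.4768 -0.102   0.09  ] 0.488
console bl [0.6102 0.2048 0.095 ] 0.644
console fl [0.4719 0.1985 0.095 ] 0.512
blueA [ 0.5448 -0.2766  0.04  ] 0.611
blueB [ 0.4361 -0.2358  0.04  ] 0.496
yel [ 0.4496 -0.3322  0.04  ] 0.559
posttop [ 0.7064 -0.0045  0.17  ] 0.706
padtip [ 0.6433 -0.0059  0.155 ] 0.643
heat [ 0.7232 -0.2956  0.045 ] 0.781
hR(ry) [ 0.4039 -0.0534  0.085 ]
hL [0.419  0.0604 0.085 ]
blueA [ 0.5578 -0.2746  0.04  ]
blueB [ 0.4475 -0.2314  0.04  ]
```

View pics/crop.png

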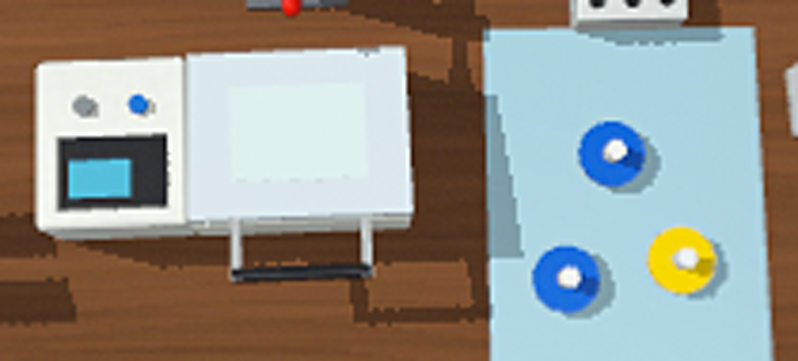

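The blue candidates are A at crop (615,150), 0.61 m from the base, and B at crop (570,275), 0.50 m away. A is the farthest from the base, so it is the one meant. The crop confirms its blue cover and white knob. Next I'll triangulate the handle, since the lid may be ajar, and the dish.

Run:
```python
from h import *
from scipy.optimize import least_squares as L
k=1.5625
def tri(t,s):
    r=L(lambda P:np.r_[proj('top0',P)-np.array(t)/k,proj('scene0',P)-np.array(s)/k],[.5,0,.08],diff_step=1e-3); return r.x.round(4),r.cost.round(1)
def PR(f,P):
    K,k1,V=cal(f);c=V[:3,:3]@P+V[:3,3];x=np.array([c[0],-c[1]])/-c[2];return K[:2,:2]@(x*(1+k1*x@x))+K[:2,2]
proj=PR
for n,t,s in [('hL',(361,379),(411,249)),('hR',(417,377),(358,257)),('lidbackR',(433,285),(368,326)),('lidfrR',(435,357),(346,290)),('A',(518,327),(268,343)),('posttop',(385,226),(431,312)),('pad',(385,270),(417,296))]: print(n,*tri(t,s))
```

```text
hL [0.437  0.0477 0.102 ] 3.5
hR [ 0.4389 -0.0636  0.1094] 0.7
lidbackR [ 0.6244 -0.0947  0.0919] 2.7
lidfrR [ 0.4816 -0.1014  0.0652] 0.3
A [ 0.5466 -0.2755  0.0295] 0.8
posttop [ 0.7184 -0.0059  0.1831] 0.1
pad [ 0.6404 -0.0039  0.1528] 0.4
```

Call:
drive_tool(rows=[[[0, 0, 0.121], [2.19, 5.2, 0], 4], [[0, 0, 0.121], [2.19, 5.2, 0], 4], [[0, 0, 0.121], [2.19, 5.2, 0], 4], [[0, 0, 0.121], [2.19, 5.2, 0], 4], [[0, 0, 0.121], [2.19, 5.2, 0], 4], [[0, 0, 0.121], [2.19, 5.2, 0], 4], [[0, 0, 0.121], [2.19, 5.2, 0], 4], [[0, 0, 0.121], [2.19, 5.2, 0], 4]])

```text
clock: 1.1
position: [0.3945, -0.1139, 0.2422]
ee_rot: [0.0, 0.777, 0.63, 0.0]
contact_force: [2.1, 0.1, -0.1]
width: 0.0398
gripper_force: 0.0
```

Call:
drive_tool(rows=[[[0, 0, 0.121], [2.19, 5.2, 0], 4], [[0, 0, 0.121], [2.1, 5.2, 0], 4], [[0, 0, 0], [0, 0, 0], 4]])

```text
clock: 1.48
position: [0.4377, -0.0082, 0.242]
ee_rot: [-0.001, 0.694, 0.72, 0.0]
contact_force: [-1.1, -0.0, 0.4]
width: 0.04
gripper_force: 0.0
```

Run:
```python
from h import *
snap('wrist','w1');i=cv2.imread('pics/w1.png');cv2.imwrite('pics/w1b.png',cv2.resize(i,(800,600),interpolation=cv2.INTER_CUBIC))
s=manip.get_state();print(s['clock'],s['position'],s['ee_rot'],s['qpos'],s['contact_force'],s['width'])
```

```text
1.525 [ 0.43705501 -0.01014579  0.24191831] [-3.21681183e-04  6.95034304e-01  7.18976385e-01 -4.13903671e-04] [-1.82358210e-01  6.65840457e-02  1.77204301e+00 -3.46032280e-04
  1.30395948e+00 -2.16127640e-01] [-1.28823922 -0.16386948 -0.1049993 ] 0.03970886199522974
```

View pics/w1b.png

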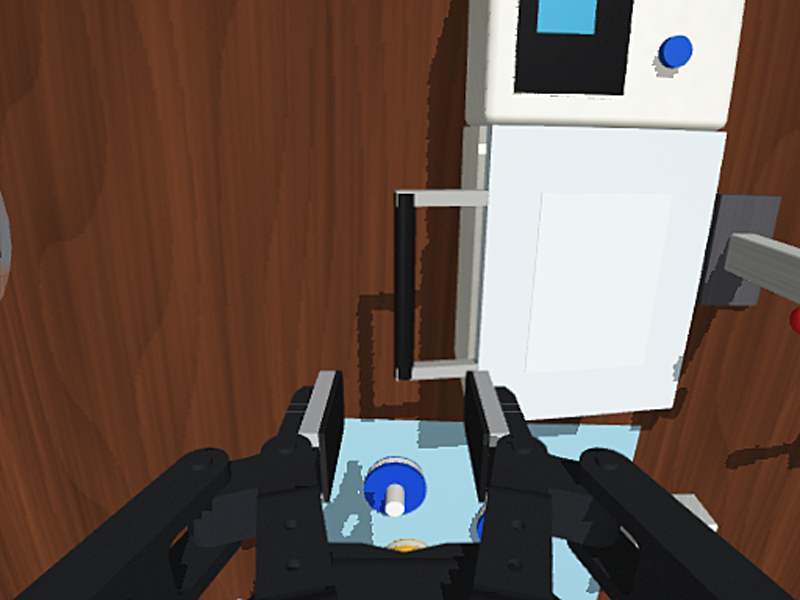

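The wrist view (800x600) shows the bar from (404,193) to (404,379). The lid corners are (488,126), (724,131), (676,409) and (477,420), and the lid looks slightly ajar.

Run:
```python
from h import *
W=lambda u,v,z:at_z('w1',(u/1.5625,v/1.5625),z)
K,k1,V=cal('w1');print('cam',(-V[:3,:3].T@V[:3,3]).round(3))
for z in (.085,.095,.1,.105,.11,.12):
    a,b=W(404,192,z),W(404,380,z);d=a-b;print(z,a.round(4),b.round(4),np.linalg.norm(d).round(4),'yaw',np.arctan2(-d[0],d[1]).round(3))
for n,u,v,z in [('backL',724,131,.09),('backR',676,409,.09),('consoleBL',726,128,.095),('consFL',488,124,.095),('frL lid',488,126,.1),('frR',477,420,.1),('chamber frL',466,125,.08),('chfr',459,360,.08)]: print(n,W(u,v,z).round(4))
```

```text
cam [0.436 0.075 0.373]
0.085 [0.4375 0.0401 0.085 ] [ 0.4421 -0.0832  0.085 ] 0.1233 yaw 0.037
0.095 [0.4375 0.0413 0.095 ] [ 0.4419 -0.0777  0.095 ] 0.119 yaw 0.037
0.1 [0.4374 0.0419 0.1   ] [ 0.4418 -0.075   0.1   ] 0.1169 yaw 0.037
0.105 [0.4374 0.0425 0.105 ] [ 0.4417 -0.0722  0.105 ] 0.1148 yaw 0.037
0.11 [0.4374 0.0431 0.11  ] [ 0.4416 -0.0695  0.11  ] 0.1126 yaw 0.037
0.12 [0.4373 0.0443 0.12  ] [ 0.4413 -0.064   0.12  ] 0.1083 yaw 0.037
backL [0.6188 0.0839 0.09  ]
backR [ 0.6295 -0.0976  0.09  ]
consoleBL [0.6164 0.0854 0.095 ]
consFL [0.4817 0.0798 0.095 ]
frL lid [0.481  0.0787 0.1   ]
frR [ 0.4905 -0.1028  0.1   ]
chamber frL [0.4716 0.0789 0.08  ]
chfr [ 0.4783 -0.0696  0.08  ]
```

Call:
drive_tool(rows=[[[0, 0, 0], [0.25, 0, -4], 3.2], [[0, 0, 0], [0, 0, -4], 3.2], [[0, 0, 0], [0, 0, -3.5], 3.2], [[0, 0, 0], [0, 0, -2.5], 3.2], [[0, 0, 0], [0, 0, 0], 3.2]])

```text
clock: 2.15
position: [0.4375, -0.0128, 0.1008]
ee_rot: [-0.002, 0.697, 0.717, -0.002]
contact_force: [0.2, 0.2, -0.6]
width: 0.0322
gripper_force: 0.0
```

Call:
drive_tool(rows=[[[0, 0, 0], [0, 0, 0], 0], [[0, 0, 0], [0, 0, 0], 0], [[0, 0, 0], [0, 0, 0], 0], [[0, 0, 0], [0, 0, 0], 0]], force=30)

```text
clock: 2.65
position: [0.438, -0.0126, 0.1029]
ee_rot: [-0.0, 0.696, 0.718, -0.002]
contact_force: [-4.8, -4.4, -0.1]
width: 0.0105
gripper_force: 29.4
```

Run:
```python
import numpy as np
p=np.arange(.16,2.3,.08);s=-18.5*np.cos(p);z=18.5*np.sin(p)
for i in range(len(p)-1):print(p[i+1].round(2),(s[i+1]-s[i]).round(2),(z[i+1]-z[i]).round(2))
```

```text
0.24 0.29 1.45
0.32 0.41 1.42
0.4 0.52 1.38
0.48 0.63 1.34
0.56 0.74 1.28
0.64 0.84 1.22
0.72 0.93 1.15
0.8 1.02 1.07
0.88 1.1 0.99
0.96 1.18 0.9
1.04 1.25 0.8
1.12 1.3 0.7
1.2 1.36 0.59
1.28 1.4 0.48
1.36 1.43 0.37
1.44 1.46 0.25
1.52 1.47 0.13
1.6 1.48 0.02
1.68 1.48 -0.1
1.76 1.46 -0.22
1.84 1.44 -0.34
1.92 1.41 -0.45
2.0 1.37 -0.56
2.08 1.32 -0.67
2.16 1.26 -0.77
2.24 1.2 -0.87
```

Call:
drive_tool(rows=[[[0, 0, 0], [0.29, 0.01, 1.45], 0], [[0, 0, 0], [0.41, 0.02, 1.42], 0], [[0, 0, 0], [0.52, 0.02, 1.38], 0], [[0, 0, 0], [0.63, 0.02, 1.34], 0]])

```text
clock: 3.15
position: [0.4551, -0.0121, 0.1585]
ee_rot: [-0.001, 0.696, 0.718, -0.003]
contact_force: [-5.6, -4.4, -3.5]
width: 0.0107
gripper_force: 29.2
```

Call:
drive_tool(rows=[[[0, 0, 0], [0.74, 0.03, 1.28], 0], [[0, 0, 0], [0.84, 0.03, 1.22], 0], [[0, 0, 0], [0.93, 0.04, 1.15], 0], [[0, 0, 0], [1.02, 0.04, 1.07], 0]])

```text
clock: 3.65
position: [0.4874, -0.0111, 0.2059]
ee_rot: [-0.003, 0.696, 0.718, -0.006]
contact_force: [-12.8, -4.5, 5.5]
width: 0.0107
gripper_force: 29.4
```

Call:
drive_tool(rows=[[[0, 0, 0], [-0.1, 0, 0.1], 0], [[0, 0, 0], [0, 0, 0], 0]])

```text
clock: 3.9
position: [0.4892, -0.011, 0.2079]
ee_rot: [-0.001, 0.696, 0.718, -0.003]
contact_force: [-8.9, -4.7, 7.4]
width: 0.0105
gripper_force: 29.6
```

Call:
drive_tool(rows=[[[0, 0, 0], [0.95, 0.04, 1.15], 0], [[0, 0, 0], [1.08, 0.05, 0.98], 0], [[0, 0, 0], [1.23, 0.05, 0.83], 0], [[0, 0, 0], [0, 0, 0], 0]])

```text
clock: 4.4
position: [0.5254, -0.0099, 0.2379]
ee_rot: [0.002, 0.696, 0.718, -0.001]
contact_force: [-2.5, -4.2, 3.5]
width: 0.011
gripper_force: 30.0
```

Call:
drive_tool(rows=[[[0, 0, 0], [1.3, 0.05, 0.71], 0], [[0, 0, 0], [1.35, 0.05, 0.6], 0], [[0, 0, 0], [1.39, 0.05, 0.5], 0], [[0, 0, 0], [1.43, 0.05, 0.38], 0], [[0, 0, 0], [0, 0, 0], 0]])

```text
clock: 5.03
position: [0.5809, -0.0079, 0.2604]
ee_rot: [0.003, 0.697, 0.717, 0.0]
contact_force: [-2.2, -3.5, 5.9]
width: 0.0103
gripper_force: 30.5
```

Call:
drive_tool(rows=[[[0, 0, 0], [0.9, 0.03, 0.18], 0], [[0, 0, 0], [0.9, 0.03, 0.13], 0], [[0, 0, 0], [0, 0, 0], 0]])

```text
clock: 5.4
position: [0.5982, -0.0072, 0.2632]
ee_rot: [0.002, 0.697, 0.717, -0.0]
contact_force: [-1.3, -4.6, 4.1]
width: 0.0105
gripper_force: 30.7
```

Call:
drive_tool(rows=[[[0, 0, 0], [0.7, 0.03, 0.08], 0], [[0, 0, 0], [0.7, 0.03, 0.05], 0], [[0, 0, 0], [0, 0, 0], 0]])

```text
clock: 5.78
position: [0.612, -0.0068, 0.264]
ee_rot: [0.002, 0.697, 0.717, -0.001]
contact_force: [-2.1, -5.1, 3.9]
width: 0.0107
gripper_force: 30.8
```

Call:
drive_tool(rows=[[[0, 0, 0], [0.5, 0.02, 0], 0], [[0, 0, 0], [0, 0, 0], 0]])

```text
clock: 6.02
position: [0.6167, -0.0066, 0.2639]
ee_rot: [0.002, 0.697, 0.717, -0.001]
contact_force: [-2.4, -4.6, 3.7]
width: 0.0107
gripper_force: 31.0
```

Call:
drive_tool(rows=[[[0, 0, 0], [0.5, 0.02, 0], 0], [[0, 0, 0], [0, 0, 0], 0]])

```text
clock: 6.28
position: [0.6217, -0.0064, 0.264]
ee_rot: [0.002, 0.697, 0.717, -0.001]
contact_force: [-2.8, -4.6, 3.9]
width: 0.0106
gripper_force: 31.0
```

Call:
drive_tool(rows=[[[0, 0, 0], [0.4, 0.02, -0.01], 0], [[0, 0, 0], [0, 0, 0], 0]])

```text
clock: 6.52
position: [0.6256, -0.0063, 0.2637]
ee_rot: [0.002, 0.697, 0.717, -0.001]
contact_force: [-1.7, -5.5, 3.7]
width: 0.0106
gripper_force: 31.1
```

Call:
drive_tool(rows=[[[0, 0, 0], [0.4, 0.02, -0.02], 0], [[0, 0, 0], [0, 0, 0], 0]])

```text
clock: 6.78
position: [0.6295, -0.0062, 0.2634]
ee_rot: [0.002, 0.697, 0.717, -0.001]
contact_force: [-2.9, -4.8, 2.2]
width: 0.0107
gripper_force: 31.1
```

Call:
drive_tool(rows=[[[0, 0, 0], [0.4, 0.02, -0.03], 0], [[0, 0, 0], [0, 0, 0], 0]])

```text
clock: 7.02
position: [0.6336, -0.0061, 0.2632]
ee_rot: [0.002, 0.697, 0.717, -0.001]
contact_force: [-2.9, -6.2, 3.4]
width: 0.0109
gripper_force: 31.2
```

Call:
drive_tool(rows=[[[0, 0, 0], [0.4, 0.02, -0.04], 0], [[0, 0, 0], [0, 0, 0], 0]])

```text
clock: 7.28
position: [0.6377, -0.0058, 0.263]
ee_rot: [0.002, 0.697, 0.717, -0.001]
contact_force: [-2.2, -6.1, 3.5]
width: 0.0106
gripper_force: 31.1
```

Call:
drive_tool(rows=[[[0, 0, 0], [0.4, 0.02, -0.05], 0], [[0, 0, 0], [0, 0, 0], 0]])

```text
clock: 7.52
position: [0.641, -0.0057, 0.2625]
ee_rot: [0.001, 0.697, 0.717, -0.001]
contact_force: [-3.8, -5.3, 5.8]
width: 0.0107
gripper_force: 31.3
```

Call:
drive_tool(rows=[[[0, 0, 0], [0.4, 0.02, -0.06], 0], [[0, 0, 0], [0, 0, 0], 0]])

```text
clock: 7.78
position: [0.644, -0.0056, 0.2621]
ee_rot: [0.001, 0.697, 0.717, -0.002]
contact_force: [-5.3, -6.4, 5.8]
width: 0.0105
gripper_force: 31.5
```

Call:
drive_tool(rows=[[[0, 0, 0], [0.3, 0.01, -0.05], 0], [[0, 0, 0], [0, 0, 0], 0]])

```text
clock: 8.02
position: [0.6459, -0.0056, 0.2616]
ee_rot: [0.0, 0.697, 0.717, -0.003]
contact_force: [-9.0, -6.1, 7.2]
width: 0.011
gripper_force: 31.7
```

Run:
```python
from h import *
snap('scene','s1');i=cv2.imread('pics/s1.png')[140:270,200:370];cv2.imwrite('pics/s1b.png',cv2.resize(i,None,fx=4.5,fy=4.5,interpolation=cv2.INTER_CUBIC))
```

```text
(no output)
```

View pics/s1b.png

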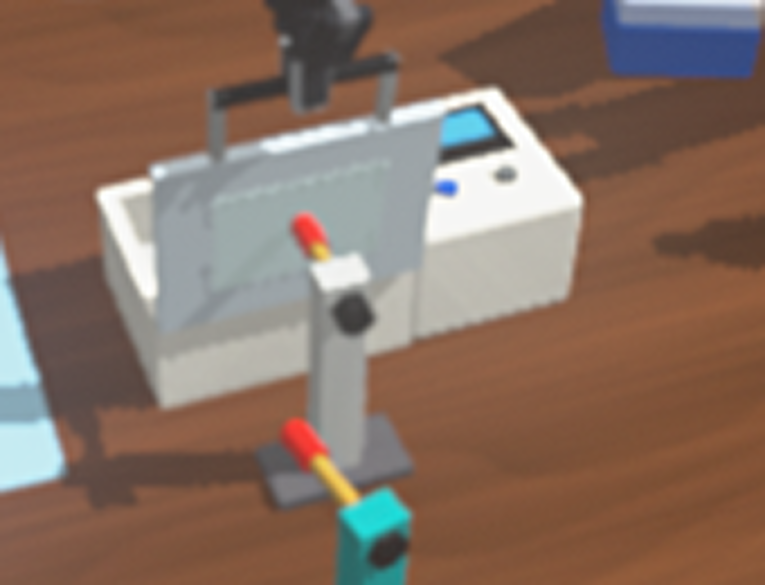

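The lid is upright against the red pad at about (310,230) in the crop. The force at the bar is about 6 N above the sliding friction, so the pad carries roughly 16 N. Releasing now.

Call:
drive_tool(rows=[[[0, 0, 0], [0, 0, 0], 3.2], [[0, 0, 0], [0, 0, 0], 3.2], [[0, 0, 0], [0, 0, 0], 3.2]])

```text
clock: 8.45
position: [0.6492, -0.0028, 0.2598]
ee_rot: [0.0, 0.696, 0.718, 0.001]
contact_force: [0.8, 0.5, -0.3]
width: 0.0322
gripper_force: 0.0
```

Call:
drive_tool(rows=[[[0, 0, 0], [0, 0, 1.5], 3.2], [[0, 0, 0], [0, 0, 3], 3.2], [[0, 0, 0], [0, 0, 3], 3.2], [[0, 0, 0], [-3, -1, 0], 3.2], [[0, 0, 0], [-5, -3, 0], 3.2]])

```text
clock: 9.07
position: [0.5697, -0.0429, 0.3357]
ee_rot: [0.001, 0.695, 0.719, 0.001]
contact_force: [0.1, -0.3, 0.4]
width: 0.0319
gripper_force: 0.0
```

Run:
```python
from h import *
snap('wrist','w2');i=cv2.imread('pics/w2.png');cv2.imwrite('pics/w2b.png',cv2.resize(i,(800,600),interpolation=cv2.INTER_CUBIC))
```

```text
(no output)
```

View pics/w2b.png

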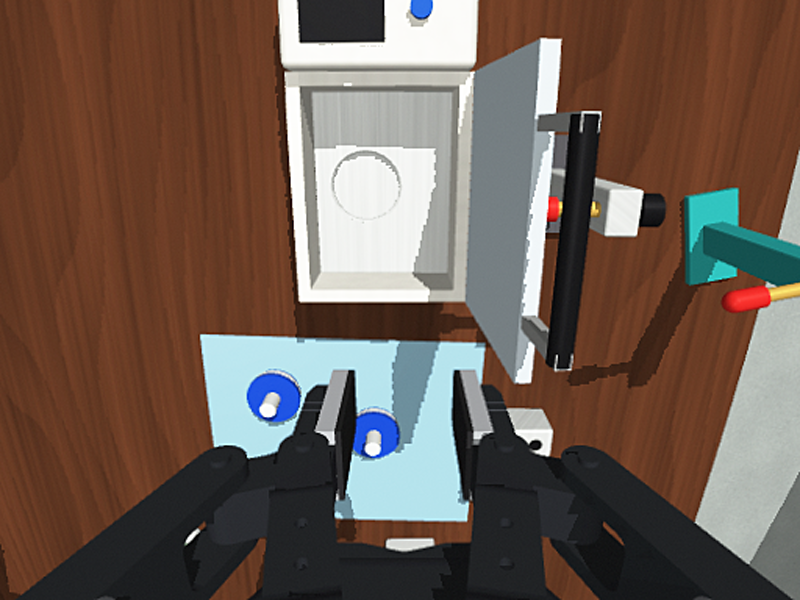

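Call:
drive_tool(rows=[[[0, 0, 0], [-0.4, -5.8, -1], 3.2], [[0, 0, 0], [-0.4, -5.8, -1], 3.2], [[0, 0, 0], [-0.4, -5.8, -2], 3.2], [[0, 0, 0], [-0.4, -5.8, -2], 3.2], [[0, 0, 0], [0, 0, -5], 3.2], [[0, 0, 0], [0, 0, -5], 3.2], [[0, 0, 0], [0, 0, 0], 3.2]])

```text
clock: 10.0
position: [0.5508, -0.2741, 0.1716]
ee_rot: [-0.004, 0.697, 0.717, -0.001]
contact_force: [0.1, -0.5, -0.1]
width: 0.0322
gripper_force: 0.0
```

Run:
```python
from h import *
snap('wrist','w3');i=cv2.imread('pics/w3.png');cv2.imwrite('pics/w3b.png',cv2.resize(i,(800,600),interpolation=cv2.INTER_CUBIC))
s=manip.get_state();print(s['position'],s['ee_rot'])
```

```text
[ 0.55273256 -0.2751367   0.17454707] [-9.52774217e-04  6.96443743e-01  7.17610756e-01 -8.38209661e-05]
```

View pics/w3b.png

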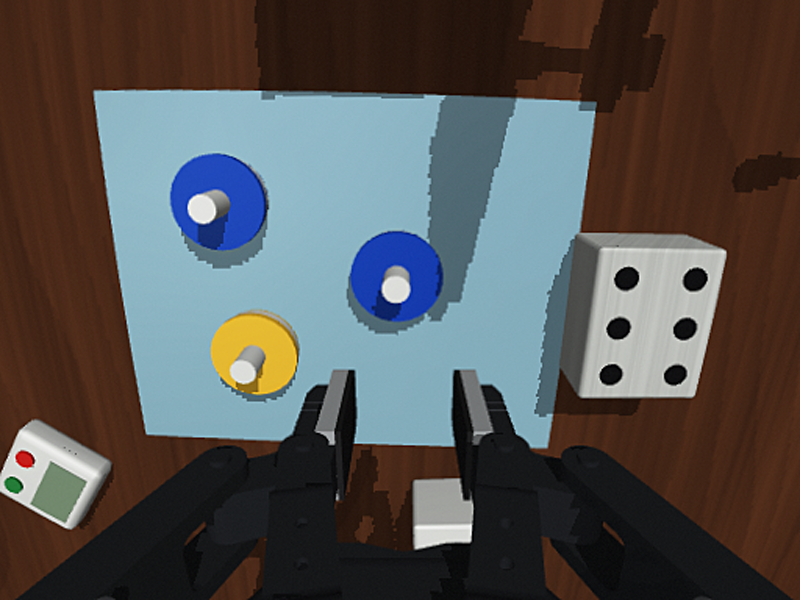

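In w2 the recess circle spans (332..401, 151..221), with its centre near (366,186). In w3 the blue dish A's cover centre is (397,276) and its knob top (397,288). The nearer blue dish (218,202) and the yellow one are clear of the fingers.

Run:
```python
from h import *
f=lambda n,u,v,z:at_z(n,(u/1.5625,v/1.5625),z).round(4)
print('knob',f('w3',397,288,.04),'cover',f('w3',397,276,.016))
print('recess',f('w2',366.5,186,.03),'edges',[f('w2',u,v,.03) for u,v in ((332,186),(401,186),(366,151),(366,221))])
# chamber outer corners top z=.08
c=[f('w2',u,v,.08) for u,v in((286,72),(300,302),(465,302))];print('corners',c)
# dish colour centroid
i=cv2.imread('pics/w3.png');h=cv2.cvtColor(i,cv2.COLOR_BGR2HSV);m=cv2.inRange(h,(105,180,90),(130,255,255));n,l,st,ce=cv2.connectedComponentsWithStats(m)
for k in range(1,n):
    if st[k,4]>300:print('blue',st[k],at_z('w3',(st[k,0]+st[k,2]/2-.5,st[k,1]+st[k,3]/2-.5),.016).round(4))
```

```text
knob [ 0.5476 -0.2762  0.04  ] cover [ 0.5471 -0.2762  0.016 ]
recess [ 0.5382 -0.0089  0.03  ] edges [array([ 0.5077, -0.0098,  0.03  ]), array([ 0.5687, -0.008 ,  0.03  ]), array([0.5375, 0.021 , 0.03  ]), array([ 0.5381, -0.0401,  0.03  ])]
corners [array([0.4813, 0.0785, 0.08  ]), array([ 0.4863, -0.1014,  0.08  ]), array([ 0.6255, -0.097 ,  0.08  ])]
blue [ 109   99   61   61 2446] [ 0.4395 -0.2335  0.016 ]
blue [ 224  148   59   58 2263] [ 0.5461 -0.2761  0.016 ]
```

Call:
drive_tool(rows=[[[0, 0, 0], [-0.55, -0.1, -4], 3.2], [[0, 0, 0], [0, 0, -4.3], 3.2], [[0, 0, 0], [0, 0, -3.5], 3.2], [[0, 0, 0], [0, 0, -1.5], 3.2], [[0, 0, 0], [0, 0, 0], 3.2], [[0, 0, 0], [0, 0, 0], 3.2]])

```text
clock: 10.8
position: [0.5489, -0.2772, 0.044]
ee_rot: [0.002, 0.696, 0.718, 0.0]
contact_force: [-1.0, -0.6, 0.4]
width: 0.0322
gripper_force: 0.0
```

Call:
drive_tool(rows=[[[0, 0, 0], [-0.15, 0.1, -1.3], 3.2], [[0, 0, 0], [0, 0, 0], 3.2], [[0, 0, 0], [0, 0, 0], 3.2]])

```text
clock: 11.18
position: [0.5457, -0.2753, 0.0287]
ee_rot: [-0.0, 0.696, 0.718, 0.0]
contact_force: [0.2, -0.9, -0.6]
width: 0.0321
gripper_force: 0.0
```

Call:
drive_tool(rows=[[[0, 0, 0], [0, 0, 0], 0], [[0, 0, 0], [0, 0, 0], 0], [[0, 0, 0], [0, 0, 0], 0], [[0, 0, 0], [0, 0, 0], 0]], force=30)

```text
clock: 11.68
position: [0.546, -0.2755, 0.029]
ee_rot: [0.0, 0.696, 0.718, 0.0]
contact_force: [0.5, 0.1, 1.8]
width: 0.0149
gripper_force: 29.5
```

Call:
drive_tool(rows=[[[0, 0, 0], [0, 0, 1], 0], [[0, 0, 0], [0, 0, 3], 0], [[0, 0, 0], [0, 0, 4], 0], [[0, 0, 0], [0, 0, 4], 0], [[0, 0, 0], [0, 2, 1], 0], [[0, 0, 0], [0, 4, 0], 0], [[0, 0, 0], [-0.2, 5, 0], 0], [[0, 0, 0], [-0.3, 5, 0], 0]])

```text
clock: 12.68
position: [0.5392, -0.1125, 0.1575]
ee_rot: [-0.001, 0.697, 0.718, -0.0]
contact_force: [-0.1, 0.4, -0.2]
width: 0.0147
gripper_force: 29.4
```

Call:
drive_tool(rows=[[[0, 0, 0], [-0.3, 4, 0], 0], [[0, 0, 0], [0, 3, 0], 0], [[0, 0, 0], [0, 2.3, 0], 0], [[0, 0, 0], [0, 1, 0], 0], [[0, 0, 0], [0, 0, 0], 0], [[0, 0, 0], [0, 0, 0], 0]])

```text
clock: 13.42
position: [0.5376, -0.0129, 0.1585]
ee_rot: [-0.0, 0.697, 0.717, -0.0]
contact_force: [0.5, 0.0, -1.2]
width: 0.0146
gripper_force: 29.4
```

Run:
```python
from h import *
snap('wrist','w4');i=cv2.imread('pics/w4.png');cv2.imwrite('pics/w4b.png',cv2.resize(i,(800,600),interpolation=cv2.INTER_CUBIC))
s=manip.get_state();print(s['clock'],s['position'],s['ee_rot'],s['contact_force'],s['width'])
```

```text
13.475 [ 0.53769772 -0.01303322  0.15857232] [ 5.29417434e-05  6.96728521e-01  7.17334878e-01 -1.95449988e-04] [ 1.28075946 -0.59105201 -0.46520244] 0.014686218475177443
```

View pics/w4b.png

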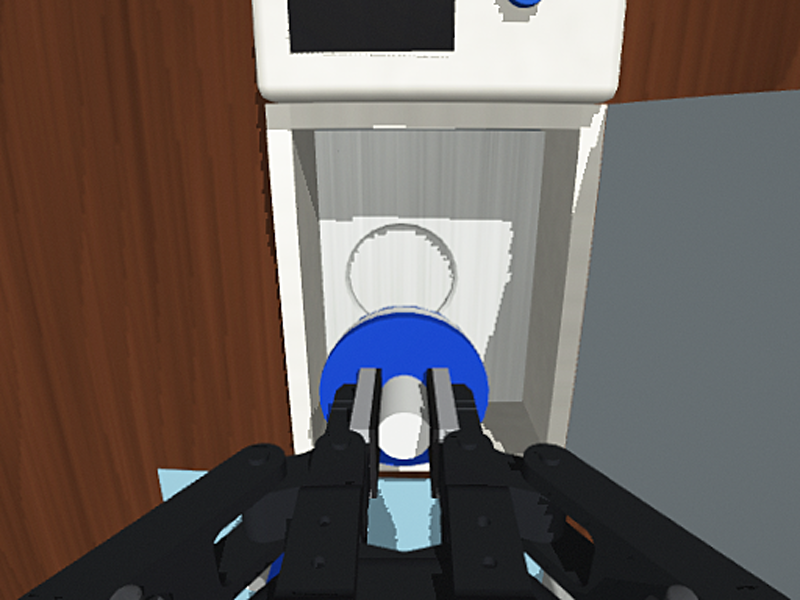

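The dish hangs level at (404,395), with its cover rim spanning x 320..489 and its top at y 312. The recess circle spans x 348..456, with its top at y 224.

Run:
```python
from h import *
f=lambda u,v,z:at_z('w4',(u/1.5625,v/1.5625),z)
zr=.03; L,R,T=f(347.5,272,zr),f(456.5,272,zr),f(402,223.5,zr);print('rec',L.round(4),R.round(4),T.round(4),'cx',(L+R)[0]/2,'cy',T[1]-(R-L)[0]/2)
zc=.1456; L,R,T=f(320,393,zc),f(489,393,zc),f(405,312,zc);print('dish',L.round(4),R.round(4),T.round(4),'cx',(L+R)[0]/2,'cy',T[1]-.0285)
```

```text
rec [ 0.5076 -0.0061  0.03  ] [ 0.5679 -0.0043  0.03  ] [0.537  0.0219 0.03  ] cx 0.537767877402338 cy -0.008275990332343178
dish [ 0.5108 -0.0145  0.1456] [ 0.5676 -0.0128  0.1456] [0.5384 0.0156 0.1456] cx 0.5391644606997592 cy -0.012945790419320483
```

Call:
drive_tool(rows=[[[0, 0, 0], [-0.1, 0.43, -2], 0], [[0, 0, 0], [0, 0, -3], 0], [[0, 0, 0], [0, 0, -3], 0], [[0, 0, 0], [0, 0, -1.4], 0], [[0, 0, 0], [0, 0, 0], 0], [[0, 0, 0], [0, 0, 0], 0]])

```text
clock: 14.22
position: [0.5377, -0.0084, 0.0657]
ee_rot: [0.001, 0.697, 0.718, 0.001]
contact_force: [-0.7, -0.2, -1.2]
width: 0.0148
gripper_force: 29.4
```

Call:
drive_tool(rows=[[[0, 0, 0], [-0.05, 0, -0.5], 0], [[0, 0, 0], [0, 0, -0.25], 0], [[0, 0, 0], [0, 0, 0], 0], [[0, 0, 0], [0, 0, 0], 0]])

```text
clock: 14.72
position: [0.5363, -0.0079, 0.0573]
ee_rot: [0.0, 0.696, 0.718, 0.0]
contact_force: [-0.0, -0.3, -1.0]
width: 0.0145
gripper_force: 29.4
```

Call:
drive_tool(rows=[[[0, 0, 0], [0, 0, -0.25], 0], [[0, 0, 0], [0, 0, 0], 0], [[0, 0, 0], [0, 0, 0], 0]])

```text
clock: 15.1
position: [0.5362, -0.008, 0.0547]
ee_rot: [0.0, 0.696, 0.718, 0.0]
contact_force: [-0.2, 0.1, -1.2]
width: 0.0148
gripper_force: 29.4
```

Call:
drive_tool(rows=[[[0, 0, 0], [0, 0, -0.15], 0], [[0, 0, 0], [0, 0, 0], 0], [[0, 0, 0], [0, 0, 0], 0]])

```text
clock: 15.48
position: [0.5362, -0.008, 0.0532]
ee_rot: [0.0, 0.696, 0.718, 0.0]
contact_force: [-0.3, 0.7, -2.2]
width: 0.0148
gripper_force: 29.4
```

Call:
drive_tool(rows=[[[0, 0, 0], [0, 0, -0.1], 0], [[0, 0, 0], [0, 0, 0], 0], [[0, 0, 0], [0, 0, 0], 0]])

```text
clock: 15.85
position: [0.5364, -0.008, 0.053]
ee_rot: [0.0, 0.696, 0.718, 0.0]
contact_force: [-1.2, 1.1, 6.3]
width: 0.0149
gripper_force: 29.9
```

Contact is at TCP z 0.053, which is 0.024 + 0.029, so the dish is on the recess floor. Releasing and retreating.

Call:
drive_tool(rows=[[[0, 0, 0], [0, 0, 0.05], 2.8], [[0, 0, 0], [0, 0, 0], 2.8], [[0, 0, 0], [0, 0, 0], 2.8], [[0, 0, 0], [0, 0, 2], 2.8], [[0, 0, 0], [0, 0, 4], 2.8], [[0, 0, 0], [0, 0, 5], 2.8], [[0, 0, 0], [-2, -2, 5], 2.8], [[0, 0, 0], [-4, -4, 3], 2.8]])

```text
clock: 16.85
position: [0.4787, -0.0674, 0.2446]
ee_rot: [0.002, 0.695, 0.719, 0.001]
contact_force: [-0.3, 0.1, 0.0]
width: 0.0283
gripper_force: 0.0
```

Call:
drive_tool(rows=[[[0, 0, 0], [-2, -2, 2], 2.8], [[0, 0, 0], [0, 0, 0], 2.8], [[0, 0, 0], [0, 0, 0], 2.8]])

```text
clock: 17.23
position: [0.4573, -0.0866, 0.2614]
ee_rot: [-0.0, 0.697, 0.718, 0.0]
contact_force: [-0.2, 0.5, 0.5]
width: 0.0279
gripper_force: 0.0
```

Run:
```python
from h import *
snap('wrist','w5');snap('scene','s2')
a=cv2.resize(cv2.imread('pics/w5.png')[:290],(530,400));b=cv2.imread('pics/s2.png')[140:270,200:330];b=cv2.resize(b,(270,270));b=cv2.copyMakeBorder(b,0,130,0,0,cv2.BORDER_CONSTANT)
cv2.imwrite('pics/w5b.png',np.hstack([a,b]))
s=manip.get_state();print(s['clock'],s['position'],s['contact_force'],s['width'])
```

```text
17.325 [ 0.45737447 -0.08629646  0.26089644] [ 0.31036969 -0.3250014  -0.54711729] 0.027735467190194558
```

View pics/w5b.png

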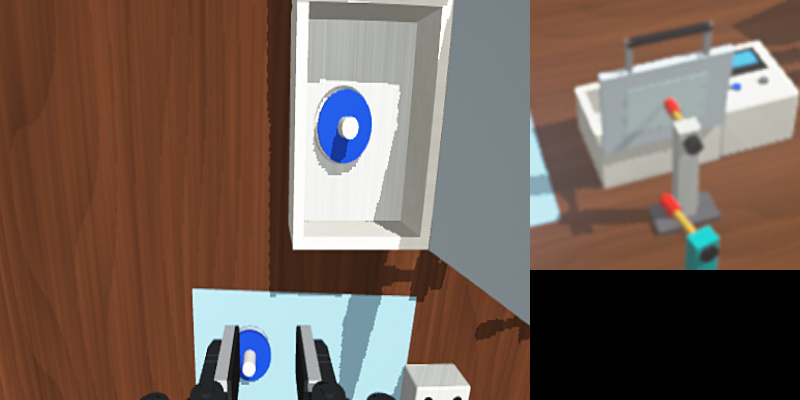

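The dish sits in the chamber, with its cover at (344,125) and its knob at (348,128). The lid is still on the red pad at (672,107). I'll check the seating with numbers.

Run:
```python
from h import *
i=cv2.imread('pics/w5.png');h=cv2.cvtColor(i,cv2.COLOR_BGR2HSV);m=cv2.inRange(h,(105,150,60),(130,255,255));n,l,st,ce=cv2.connectedComponentsWithStats(m)
for k in range(1,n):
    if st[k,4]>300:
        x,y,w,hh=st[k,:4]-0.; g=lambda u,v:at_z('w5',(u,v),.04)
        print(st[k],'c',g(x+w/2-.5,y+hh/2-.5).round(4),'dia',(g(x+w-.5,y+hh/2)-g(x-.5,y+hh/2))[0].round(4),(g(x+w/2,y-.5)-g(x+w/2,y+hh-.5))[1].round(4))
print('knob top',at_z('w5',(348*512/530,128*290/400),.064).round(4))
```

```text
[ 307   65   52   53 1899] c [ 0.5373 -0.0091  0.04  ] dia 0.0571 0.0558
[231 239  31  37 736] c [ 0.4467 -0.2179  0.04  ] dia 0.0402 0.0552
knob top [ 0.5357 -0.0103  0.064 ]
```

The cover is centred on the recess to within 1 mm. Its apparent diameter of 57 mm fits the seated height, and the knob is upright.

```bash
python3 -c "
from rig import job; print(job.sign_off())"
```

```text
the job is handed in; nothing more can be done
None
```

The job is handed in at about 17 s of the 72 s: the lid leans on its red stop (about 16 N at most on the pad, estimated from the wrist force), the far blue dish sits in the recess, the gripper is clear, and I moved nothing else.

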